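Show which specimen cup goes where

TASK

One specimen cup has been left on the front part of the worktop, to one side of the four-pocket tray (not the one far back by the wall): show a colleague where it belongs, by pointing from above with the fingertips and touching nothing at all. First hold the fingertips still about 3 cm above the middle of the stray cup's lid for two seconds; then raise the hand well clear, so that you point at no other cup on the way, and hold the fingertips about 3 cm above the rim of the tray over the middle of its one empty pocket for two seconds. Finish there, still pointing at the empty pocket.

Things in the scene. Friction and masses are not known exactly. Their poses are not given: they have to be found in the camera images.
- stray_cup_lid (a point): Centre of the top of the screw lid of the stray specimen cup: the one cup on the front part of the worktop that stands directly on the worktop, outside the tray, on either side of it (another cup, fixed at the back by the wall, is not meant). Cup 72 mm high, lid 62 mm across, loose, light; z axis up.
- empty_pocket (a point): Centre of the mouth of the tray's one empty pocket, level with the tray's rim (30 mm above the worktop; the pocket's floor is 26 mm lower, with a thin dark pad on it). Pocket 74 mm square inside, and any of the four may be the empty one; between two cups, their lids leave a gap of about 94 mm over it, so keep the fingers together; z axis up.
- tray: Grey tray, 82 x 316 x 30 mm, fixed, origin at the centre of its underside; its four 74 mm square pockets lie in a row along its y axis, at -117, -39, +39 and +117 mm; three hold specimen cups whose lids rise to 76 mm, one is empty. Wall cabinets hang over the back of the worktop, from x about 0.6 m and 0.45 m above it: keep the wrist clear.
- cup_a_lid (a point): The centre of the top of the screw lid of one of the three cups that stand in the tray (same make as the stray cup: 62 mm lid, 72 mm high, loose, upright, its foot 4 mm above the worktop); z axis up. Must not be touched or pointed at.
- cup_b_lid (a point): The centre of the top of the screw lid of one of the three cups that stand in the tray (same make as the stray cup: 62 mm lid, 72 mm high, loose, upright, its foot 4 mm above the worktop); z axis up. Must not be touched or pointed at.
- cup_c_lid (a point): The centre of the top of the screw lid of one of the three cups that stand in the tray (same make as the stray cup: 62 mm lid, 72 mm high, loose, upright, its foot 4 mm above the worktop); z axis up. Must not be touched or pointed at.
- pen_pot: Dark round pen pot with pens, 80 mm across, 146 mm high to the pens' tops, loose, origin at the centre of its underside, standing beside the tray. Bystander.
- oil_bottle: Small brown bottle with a black cap, 26 mm across, 60 mm high, loose, origin at the centre of its underside, standing beside the tray. Bystander.

How it is judged:
By the outcome, as a careful person would: the job done as asked, in the order asked, and still so for the second after the job is handed in, with the robot touching nothing.
It also fails if it takes over 56 s, if anything falls off the work surface, if the arm or the gripper's body presses on something with over 40 N, if the wrist force passes 120 N, or if a joint passes its speed limit or range.

ROBOT

A 6-joint arm with a two-finger parallel gripper is mounted at the origin on a cart in front of the work surface, level with it; the furniture and walls round the work are solid. World frame = base frame: x ahead of the robot, y to its left, z up, the work surface at z = 0. Lengths are in m, angles in rad, forces in N, time in s.
With the tool pointing down it reaches from about 0.35 to 0.925 m from the base axis. Payload 6.4 kg.
Tool frame: the origin (TCP) lies at the very end of the fingers, on their centre line; the grasp point (between the pads) lies 19 mm behind it; z points along the fingers, y is the direction in which the jaws open and shut (so a half turn about z gives the same grasp; the last joint's range is limited). The gripper opens to 94 mm and grips with 3 to 60 N. Pads are 16 mm wide; open, the fingers measure 119 mm over their backs; the gripper's body (75 mm by 177 mm) begins 78 mm behind the grasp point.
Start: joints at [-1.516, 0.245, 1.558, -0, 1.339, -0.174], TCP at [0.147, -0.633, 0.205] pointing down, gripper open.
Joint ranges: [-3.13, 3.13], [-1.02, 2.26], [0.13, 2.54], [-0.95, 4.09], [0.21, 2.88], [-2.74, 2.74]. Speed limits (rad/s): [2.57, 2.57, 3.14, 3.14, 3.14, 3.14].

INTERFACE

Orientations are given as a 3x3 rotation matrix whose columns are the frame's x, y, z axes.
In Python, from plant import bot gives the robot as it stands.
- The arm moves only by the tool carry_out, never from a script. Its argument "targets" is a list of rows, each a list of 7 numbers: the closure, from 0 (fully open) to 1 (shut), then the shift along the tool's x, y, z in mm, then the turn, a rotation vector about the tool's x, y, z in rad. A call has 1 to 20 rows; each row is the pose to reach, as a shift and turn from the pose commanded when the call began, along the tool's axes at that moment; what a row does not reach only later rows make up. A row lasts 1/12 s, in which the tool goes at most 41.7 mm and 7.16 degrees, less where a joint would pass 70% of its speed; a pose out of reach is approached as far as the arm can. A call with a gripper value outside its range is refused whole. The fingers move at their own pace and stop on an object; "grip_force" is the grip in N (left out, the last holds). Time passes only in rows, so rows that repeat a pose let the fingers close. It gives the time, the measured TCP pose, the force and the opening at its end, in the units of the state.
- bot.state(): the state, without advancing time (a new reading comes with each control period).
- bot.camera(name): name is "scene" or "side" or "wrist"; returns a dict with "img" (384x512x3 uint8, red, green, blue), "fx", "fy", "cx", "cy" (pixels), "pose" (4x4, takes a point from camera to world coordinates). Camera axes: x right, y down, z forward; pixel columns grow to the right and rows downward; lengths in m; the calibration is good to about 2 mm. The wrist camera is an equidistant fisheye: a pixel r from the principal point sees the ray r / f radians off the axis. A picture is of the moment at which its call begins. There is no depth.
- bot.job_done(): hands the job in, once; it reports no verdict.
The state is a dict: "time": time; "joints": joint angles; "joint_vel": joint speeds; "effort": joint torques, N m; "tool_pos": TCP position; "tool_rot": TCP orientation; "ft_force": force on the tool from outside, world axes, zero at the start; "ft_torque": the same for the moment, N m; "gripper_width": opening from 0.0 (shut) to 1.0 (fully open).
Only numpy, scipy, OpenCV 4.12 (cv2) and the standard library are available. Lean on these libraries where they do the work, as an engineer would, in place of code of your own. Each camera call takes 0.05 s, during which the arm holds its last target. There are 200 camera calls.

## Working session

There is one attempt and no reset: what is moved stays moved. The work goes in short steps, Python scripts to look and compute and a tool call to move; the robot and the scene stay as the last step left them, time stands still between calls to the robot, and variables do not carry over. Pictures are saved under pics/ and viewed, about 8 in all and at most 12, crops included, and the job is handed in when it is done.

Besides the shell and the picture viewer there is one more tool, called after ">>>" as name(argument=value, ...) on one line, values as JSON. carry_out: Moves the arm, as the interface text tells. Its arguments: {"type":"object","properties":{"targets":{"type":"array","items":{"type":"array","items":{"type":"number"}}},"grip_force":{"type":"number"}},"required":["targets"]}

```bash
mkdir -p pics; python3 - <<'E'
from plant import bot
import cv2, pickle, numpy as np
d={n:bot.camera(n) for n in("scene","side","wrist")}
pickle.dump(d,open("v0.pkl","wb"))
for n,c in d.items():
    cv2.imwrite(f"pics/{n}0.png",c["img"][:,:,::-1]); print(n,c["fx"],c["cx"],c["cy"],np.round(c["pose"],3).tolist())
s=bot.state(); print(s["time"],s["tool_pos"],np.round(s["tool_rot"],3).tolist())
E
```

```text
scene 450.2146109703195 255.38252208081113 191.6984475963477 [[0.527, -0.596, 0.606, -0.405], [-0.85, -0.366, 0.379, -0.565], [-0.004, -0.715, -0.699, 1.077], [0.0, 0.0, 0.0, 1.0]]
side 400.7762363647256 255.26312808856557 182.95007715459934 [[-0.917, -0.24, 0.318, 0.096], [-0.399, 0.572, -0.717, 0.827], [-0.01, -0.785, -0.62, 0.828], [0.0, 0.0, 0.0, 1.0]]
wrist 297.3186396354542 257.09890057996284 190.34114742762378 [[0.226, -0.948, -0.225, 0.211], [-0.974, -0.221, -0.051, -0.617], [-0.002, 0.231, -0.973, 0.384], [0.0, 0.0, 0.0, 1.0]]
0.15 [ 0.14741373 -0.63261788  0.20465393] [[0.974, 0.227, -0.0], [0.227, -0.974, 0.001], [0.0, -0.001, -1.0]]
```

View pics/scene0.png

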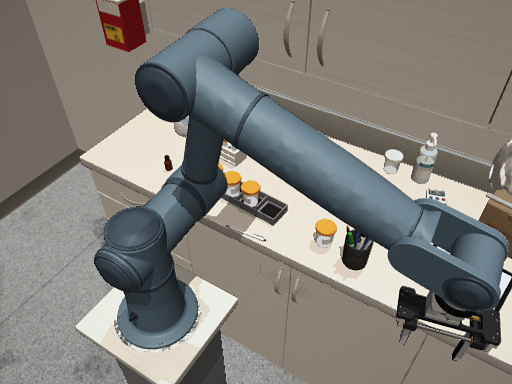

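View pics/side0.png

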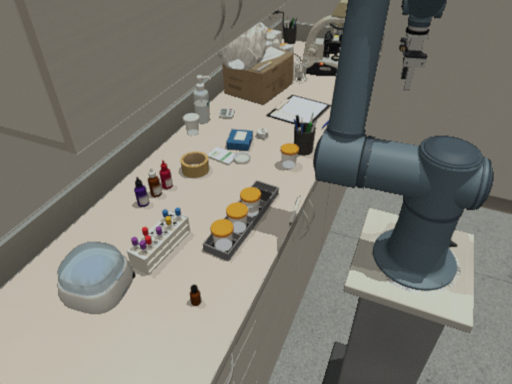

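The scene view shows the stray cup's orange lid at about (326,227) beside the pen pot at (356,245), and the empty pocket at the tray's end at about (270,210). In the side view the stray lid is at (289,150), the tray lids are at (250,195), (237,211) and (222,229), and the empty pocket is near (263,190).

```bash
cat > h.py <<'E'
import numpy as np, cv2
def ray(c,p,z):
    d=c["pose"][:3,:3]@np.array([(p[0]-c["cx"])/c["fx"],(p[1]-c["cy"])/c["fy"],1.])
    o=c["pose"][:3,3]; return o+d*(z-o[2])/d[2]
def proj(c,P):
    q=c["pose"][:3,:3].T@(np.array(P)-c["pose"][:3,3]); return [c["fx"]*q[0]/q[2]+c["cx"],c["fy"]*q[1]/q[2]+c["cy"]]
def top(c,z,off=(0,0),xmin=150):
    """orange lid blobs -> circle (62 mm) fit of their upper-edge on plane z: use far hull points"""
    h=cv2.cvtColor(c["img"],cv2.COLOR_RGB2HSV)
    m=cv2.inRange(h,(8,150,110),(22,255,255))
    n,l,s,ce=cv2.connectedComponentsWithStats(m)
    return [(s[i].tolist(),ce[i].round(1).tolist(),ray(c,ce[i],z).round(3).tolist()) for i in range(1,n) if s[i][4]>60]
E
python3 - <<'E'
import pickle; from h import *
d=pickle.load(open("v0.pkl","rb"))
for n in("scene","side"):
    for r in top(d[n],.066): print(n,*r)
a=d["scene"]["img"][140:290,200:400,::-1]; b=d["side"]["img"][120:270,180:380,::-1]
cv2.imwrite("pics/c1.png",np.hstack([cv2.resize(x,None,fx=2,fy=2.0,interpolation=2) for x in(a,b)]))
E
```

```text
scene [104, 23, 20, 21, 198] [114.2, 33.2] [1.068, 1.188, 0.066]
scene [224, 171, 17, 15, 178] [232.4, 177.7] [0.488, 0.082, 0.066]
scene [241, 181, 19, 14, 218] [250.0, 187.5] [0.478, 0.008, 0.066]
scene [316, 219, 21, 17, 280] [325.6, 227.2] [0.452, -0.275, 0.066]
side [281, 144, 18, 11, 164] [289.5, 148.8] [0.455, -0.273, 0.066]
side [240, 187, 21, 16, 249] [250.3, 194.5] [0.479, 0.002, 0.066]
side [227, 202, 21, 17, 278] [236.8, 210.5] [0.486, 0.081, 0.066]
side [211, 219, 22, 18, 318] [221.7, 227.9] [0.493, 0.159, 0.066]
```

View pics/c1.png

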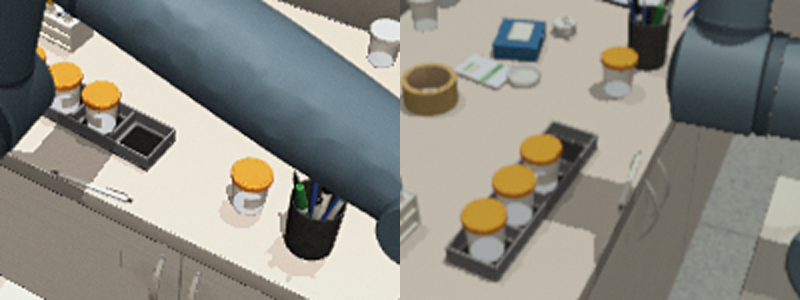

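>>> carry_out(targets=[[1,0,0,-30,0,0,0],[1,0,0,-60,0,0,0],[1,20,-15,-75,0,0,0],[1,45,-33,-75,0,0,0],[1,75,-55,-75,0,0,0],[1,105,-77,-75,0,0,0],[1,135,-100,-75,0,0,0],[1,165,-122,-75,0,0,0],[1,195,-144,-75,0,0,0],[1,225,-166,-75,0,0,0],[1,255,-188,-75,0,0,0],[1,285,-210,-75,0,0,0],[1,315,-232,-75,0,0,0],[1,340,-251,-75,0,0,0],[1,360,-265,-75,0,0,0],[1,372,-274,-75,0,0,0],[1,380,-280,-75,0,0,0],[1,380,-280,-75,0,0,0],[1,380,-280,-75,0,0,0],[1,380,-280,-75,0,0,0]])

```text
time: 1.82
tool_pos: [0.4535, -0.2748, 0.2803]
tool_rot: [[0.974, 0.226, -0.0], [0.226, -0.974, -0.0], [-0.0, -0.0, -1.0]]
ft_force: [0.2, 0.5, 0.1]
gripper_width: 0.006
```

```bash
python3 - <<'E'
import pickle; from h import *
from plant import bot
d={n:bot.camera(n) for n in("scene","side","wrist")}
pickle.dump(d,open("v1.pkl","wb"))
for n in("scene","side"):
    for r in top(d[n],.066): print(n,*r)
cv2.imwrite("pics/w1.png",d["wrist"]["img"][:,:,::-1]); cv2.imwrite("pics/s1.png",d["scene"]["img"][:,:,::-1])
s=bot.state(); print(s["time"],s["tool_pos"],np.round(s["tool_rot"],3).tolist(),s["ft_force"],s["gripper_width"],s["joints"])
E
```

```text
scene [104, 23, 18, 10, 61] [113.4, 28.3] [1.107, 1.231, 0.066]
scene [205, 162, 18, 14, 196] [213.2, 168.5] [0.492, 0.163, 0.066]
scene [222, 171, 19, 15, 212] [231.1, 177.9] [0.484, 0.085, 0.066]
scene [241, 181, 19, 14, 211] [249.9, 187.2] [0.479, 0.008, 0.066]
scene [316, 219, 21, 17, 287] [325.6, 227.1] [0.453, -0.274, 0.066]
side [281, 144, 18, 11, 164] [289.6, 148.9] [0.454, -0.273, 0.066]
side [240, 187, 21, 16, 255] [250.2, 194.4] [0.48, 0.002, 0.066]
side [227, 202, 21, 17, 277] [236.7, 210.5] [0.486, 0.081, 0.066]
side [211, 219, 22, 18, 317] [221.6, 227.9] [0.493, 0.159, 0.066]
1.9667 [ 0.45349718 -0.27494976  0.28039993] [[0.974, 0.225, -0.0], [0.225, -0.974, 0.0], [-0.0, -0.0, -1.0]] [ 1.10742788 -0.32812898 -0.06377187] 0.00610530125177434 [-7.58930412e-01 -9.34159380e-02  1.77921954e+00 -8.55658177e-05
  1.45591831e+00  5.84595976e-01]
```

View pics/w1.png

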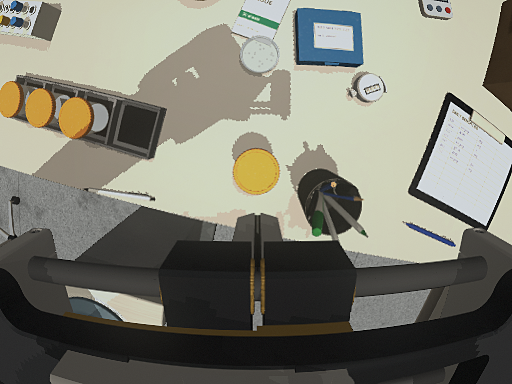

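View pics/s1.png

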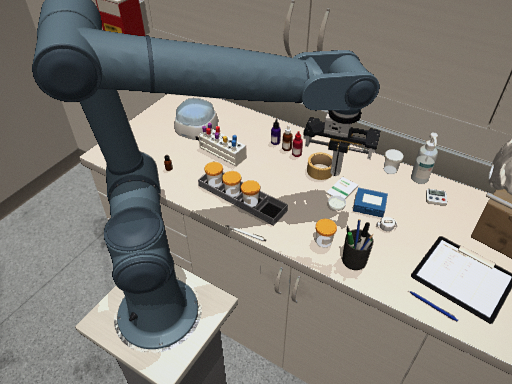

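The wrist view shows the stray lid at (256,171), the empty pocket at about (137,128) and the pen pot at (330,198). The scene view confirms the same layout: one empty pocket at the tray's -y end and an unobstructed view of the stray cup. I'll refine with wrist rays.

```bash
cat >> h.py <<'E'
def wray(c,p,z):
    u=np.array([p[0]-c["cx"],p[1]-c["cy"]]); r=np.hypot(*u); t=r/c["fx"]
    v=np.r_[u/r*np.sin(t),np.cos(t)] if r>0 else np.array([0,0,1.])
    d=c["pose"][:3,:3]@v; o=c["pose"][:3,3]; return o+d*(z-o[2])/d[2]
def wlid(c,z=.072):
    h=cv2.cvtColor(c["img"],cv2.COLOR_RGB2HSV); m=cv2.inRange(h,(8,150,110),(25,255,255)); m[225:]=0
    for k in cv2.findContours(m,0,1)[0]:
        if cv2.contourArea(k)<300: continue
        P=np.array([wray(c,p,z)[:2] for p in k[:,0]],np.float32); (x,y),r=cv2.minEnclosingCircle(P)
        print("lid",k[:,0].mean(0).round(),round(x,4),round(y,4),"r",round(r,4))
E
python3 - <<'E'
import pickle; from h import *
d=pickle.load(open("v1.pkl","rb")); w=d["wrist"]; wlid(w)
g=cv2.cvtColor(w["img"],cv2.COLOR_RGB2GRAY)
cv2.imwrite("pics/c2.png",np.hstack([cv2.resize(w["img"][90:170,90:180,::-1],None,fx=4,fy=4,interpolation=0),cv2.resize(d["scene"]["img"][180:230,235:295,::-1],(384,320),interpolation=0)]))
print("pocket",wray(w,(137,128),.03).round(3),"pot",wray(w,(333,200),.1).round(3), "pot scene base",ray(d["scene"],(355,258),0).round(3))
print([np.round(proj(d["scene"],(.4715,-.0725,.03))), np.round(proj(d["side"],(.4715,-.0725,.03)))])
E
```

```text
lid [256. 171.] 0.4518 -0.2726 r 0.0307
lid [ 75. 117.] 0.4744 0.009 r 0.0317
lid [ 39. 108.] 0.4802 0.087 r 0.0319
lid [ 9. 99.] 0.4875 0.1655 r 0.0314
pocket [ 0.471 -0.083  0.03 ] pot [ 0.443 -0.376  0.1  ] pot scene base [ 0.444 -0.382  0.   ]
[array([270., 206.]), array([262., 190.])]
```

View pics/c2.png

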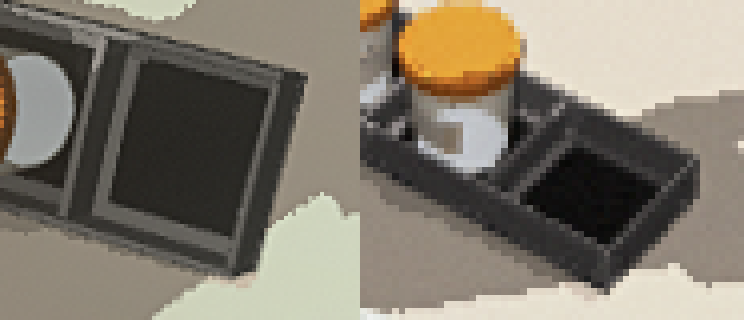

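>>> carry_out(targets=[[1,0,-2,15,0,0,0],[1,0,-2,40,0,0,0],[1,0,-2,65,0,0,0],[1,0,-2,90,0,0,0],[1,0,-2,115,0,0,0],[1,0,-2,135,0,0,0],[1,0,-2,152,0,0,0],[1,0,-2,165,0,0,0],[1,0,-2,173,0,0,0],[1,0,-2,178,0,0,0],[1,0,-2,178,0,0,0],[1,0,-2,178,0,0,0],[1,0,-2,178,0,0,0]])

```text
time: 3.05
tool_pos: [0.4541, -0.2728, 0.1035]
tool_rot: [[0.974, 0.227, 0.001], [0.227, -0.974, -0.001], [0.001, 0.002, -1.0]]
ft_force: [-0.2, -0.5, -0.5]
gripper_width: 0.002
```

```bash
python3 - <<'E'
import pickle; from h import *
from plant import bot
d={n:bot.camera(n) for n in("scene","side","wrist")}
pickle.dump(d,open("v2.pkl","wb"))
s=bot.state(); print(s["time"],s["tool_pos"],s["gripper_width"])
o=[]
for n in("scene","side"):
    u,v=map(int,proj(d[n],(.453,-.273,.09))); o.append(cv2.resize(d[n]["img"][v-40:v+40,u-45:u+45,::-1],None,fx=4,fy=4,interpolation=2)); print(n,np.array(proj(d[n],s["tool_pos"]))-[u-45,v-40], np.array(proj(d[n],(.453,-.2733,.072)))-[u-45,v-40])
cv2.imwrite("pics/c3.png",np.hstack(o)); wlid(d["wrist"])
E
```

```text
3.2 [ 0.45400677 -0.27263147  0.10332614] 0.0013109065407099427
scene [45.60325231 37.05214024] [44.53350107 44.48105436]
side [45.09091048 36.68327407] [45.02976574 44.44401579]
lid [257. 202.] 0.4527 -0.2722 r 0.0309
```

View pics/c3.png

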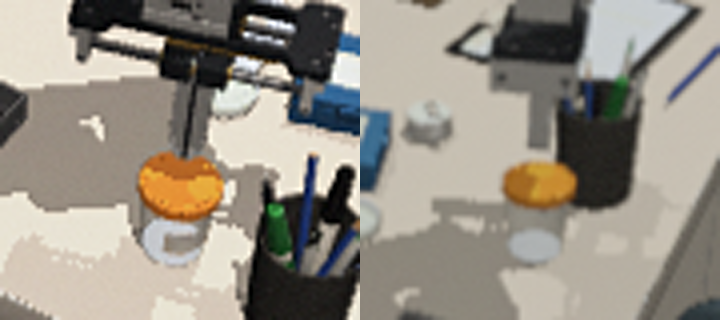

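The crops show the closed fingertips just above the middle of the stray lid, clear of the pen pot, and the wrist ray puts the lid within 1.5 mm. Next is the hold.

>>> carry_out(targets=[[1,0,0,0,0,0,0],[1,0,0,0,0,0,0],[1,0,0,0,0,0,0],[1,0,0,0,0,0,0],[1,0,0,0,0,0,0],[1,0,0,0,0,0,0],[1,0,0,0,0,0,0],[1,0,0,0,0,0,0],[1,0,0,0,0,0,0],[1,0,0,0,0,0,0],[1,0,0,0,0,0,0],[1,0,0,0,0,0,0],[1,0,0,0,0,0,0],[1,0,0,0,0,0,0],[1,0,0,0,0,0,0],[1,0,0,0,0,0,0],[1,0,0,0,0,0,0],[1,0,0,0,0,0,0],[1,0,0,0,0,0,0],[1,0,0,0,0,0,0]])

```text
time: 4.87
tool_pos: [0.4536, -0.2722, 0.1025]
tool_rot: [[0.974, 0.227, 0.0], [0.227, -0.974, -0.0], [0.0, 0.0, -1.0]]
ft_force: [0.9, 0.9, 0.1]
gripper_width: 0.005
```

>>> carry_out(targets=[[1,0,0,0,0,0,0],[1,0,0,0,0,0,0],[1,0,0,0,0,0,0],[1,0,0,0,0,0,0],[1,0,0,0,0,0,0],[1,0,0,0,0,0,0],[1,0,0,0,0,0,0],[1,0,0,0,0,0,0],[1,0,0,0,0,0,0],[1,0,0,0,0,0,0],[1,0,0,0,0,0,0],[1,0,0,0,0,0,0]])

```text
time: 5.87
tool_pos: [0.4536, -0.2722, 0.1025]
tool_rot: [[0.974, 0.227, -0.0], [0.227, -0.974, -0.0], [-0.0, 0.0, -1.0]]
ft_force: [0.3, 0.3, -0.4]
gripper_width: 0.006
```

>>> carry_out(targets=[[1,0,0,-15,0,0,0],[1,0,0,-40,0,0,0],[1,0,0,-70,0,0,0],[1,0,0,-100,0,0,0],[1,0,0,-130,0,0,0],[1,0,0,-155,0,0,0],[1,0,0,-170,0,0,0],[1,0,0,-178,0,0,0],[1,5,-15,-178,0,0,0],[1,13,-40,-178,0,0,0],[1,22,-68,-178,0,0,0],[1,31,-96,-178,0,0,0],[1,40,-124,-178,0,0,0],[1,49,-150,-178,0,0,0],[1,56,-171,-178,0,0,0],[1,60,-184,-178,0,0,0],[1,62,-189,-178,0,0,0],[1,62,-189,-178,0,0,0],[1,62,-189,-178,0,0,0],[1,62,-189,-178,0,0,0]])

```text
time: 7.53
tool_pos: [0.4708, -0.0745, 0.2799]
tool_rot: [[0.974, 0.226, -0.001], [0.226, -0.974, 0.0], [-0.001, -0.0, -1.0]]
ft_force: [0.1, 1.0, 0.9]
gripper_width: -0.001
```

```bash
python3 - <<'E'
import pickle; from h import *
from plant import bot
w=bot.camera("wrist"); pickle.dump(w,open("v3.pkl","wb"))
s=bot.state(); print(s["time"],s["tool_pos"])
wlid(w)
cv2.imwrite("pics/w3.png",cv2.resize(w["img"][90:240,150:350,::-1],None,fx=4,fy=4,interpolation=2))
E
```

```text
7.5833 [ 0.47089318 -0.07469065  0.28001947]
lid [386. 211.] 0.452 -0.2722 r 0.0313
lid [199. 155.] 0.4734 0.0074 r 0.0316
lid [146. 138.] 0.4804 0.0857 r 0.0314
lid [ 99. 124.] 0.4875 0.1638 r 0.0318
```

View pics/w3.png

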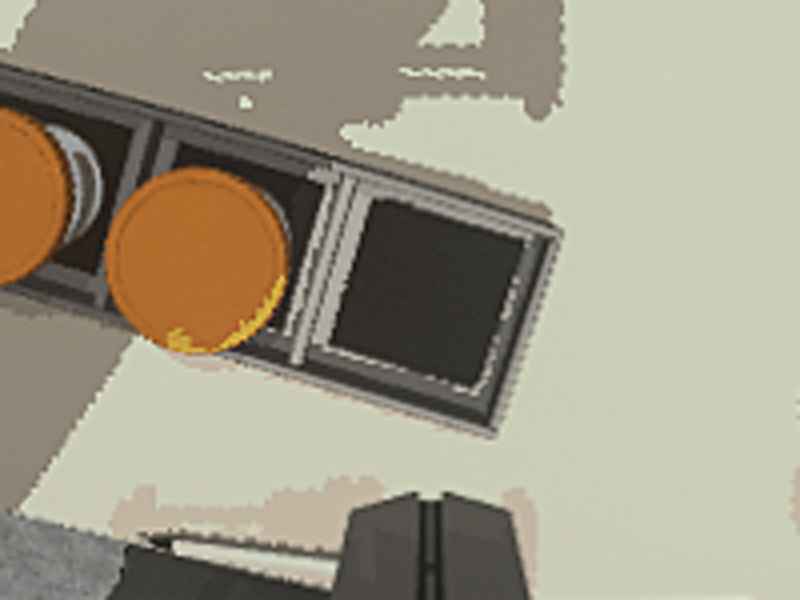

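The crop shows the empty pocket with its outer rim corners at about (562,230) and (494,434). The divider towards the next cup runs from about (345,175) to (298,362). I'll cast these onto the rim plane.

```bash
python3 - <<'E'
import pickle; from h import *
w=pickle.load(open("v3.pkl","rb"))
f=lambda u,v:wray(w,(150+(u-1.5)/4,90+(v-1.5)/4),.03)[:2]
TR,BR,TL,BL=[f(*p) for p in((562,230),(494,434),(345,168),(298,366))]
print(TR,BR,TL,BL,"end width",np.linalg.norm(TR-BR),"len",np.linalg.norm(TR-TL),np.linalg.norm(BR-BL))
e=(TR+BR)/2; a=(TL+BL)/2-e; print("end",e,"pocket from end (41mm in):",e+a/np.linalg.norm(a)*.041,"mean",e+a/2)
E
```

```text
[ 0.50805919 -0.11374619] [ 0.42820753 -0.10766849] [ 0.51214722 -0.03228498] [ 0.43710122 -0.03089084] end width 0.08008261982528819 len 0.08156371992015116 0.07729104118200666
end [ 0.46813336 -0.11070734] pocket from end (41mm in): [ 0.47148569 -0.06984462] mean [ 0.47137879 -0.07114762]
```

The measured sizes are 80 mm wide (given as 82) and 77–82 mm for one pocket. The centre comes out at (0.471, -0.071), and extrapolating from the cups gives (0.4715, -0.0725), so the two agree. I'll descend to 30 mm above the rim.

>>> carry_out(targets=[[1,1,-3,15,0,0,0],[1,1,-3,40,0,0,0],[1,1,-3,65,0,0,0],[1,1,-3,90,0,0,0],[1,1,-3,115,0,0,0],[1,1,-3,140,0,0,0],[1,1,-3,163,0,0,0],[1,1,-3,183,0,0,0],[1,1,-3,200,0,0,0],[1,1,-3,212,0,0,0],[1,1,-3,218,0,0,0],[1,1,-3,220,0,0,0],[1,1,-3,220,0,0,0],[1,1,-3,220,0,0,0],[1,1,-3,220,0,0,0],[1,1,-3,220,0,0,0],[1,1,-3,220,0,0,0]])

```text
time: 9.0
tool_pos: [0.4718, -0.0711, 0.0611]
tool_rot: [[0.974, 0.227, 0.001], [0.227, -0.974, -0.0], [0.001, 0.001, -1.0]]
ft_force: [0.2, -0.2, -0.2]
gripper_width: 0.005
```

```bash
python3 - <<'E'
from h import *
from plant import bot
d={n:bot.camera(n) for n in("scene","side")}
s=bot.state(); print(s["time"],s["tool_pos"],s["ft_force"])
o=[]
for n in d:
    u,v=map(int,proj(d[n],(.471,-.072,.045))); o.append(cv2.resize(d[n]["img"][v-40:v+40,u-45:u+45,::-1],None,fx=4,fy=4,interpolation=2)); print(n,[(np.array(proj(d[n],p))-[u-45,v-40]).round(1)*4 for p in (s["tool_pos"],(.4715,-.0715,.03))]); 
    for r in top(d[n],.066): print(*r)
cv2.imwrite("pics/c4.png",np.hstack(o))
E
```

```text
9.1 [ 0.47162347 -0.0709881   0.06082367] [0.19560443 0.23305777 0.28895505]
scene [array([183.2, 147.6]), array([182.8, 174.8])]
[105, 25, 19, 18, 165] [114.6, 33.7] [1.065, 1.182, 0.066]
[205, 162, 18, 14, 197] [213.2, 168.5] [0.492, 0.163, 0.066]
[222, 171, 19, 15, 203] [230.9, 177.7] [0.485, 0.087, 0.066]
[241, 181, 19, 14, 209] [250.1, 187.2] [0.48, 0.008, 0.066]
[316, 219, 21, 17, 282] [325.7, 227.2] [0.452, -0.275, 0.066]
side [array([180.8, 145.6]), array([180.8, 176.4])]
[281, 144, 18, 11, 165] [289.7, 148.8] [0.454, -0.274, 0.066]
[240, 187, 21, 16, 255] [250.2, 194.5] [0.48, 0.002, 0.066]
[226, 202, 21, 17, 281] [236.3, 210.4] [0.487, 0.081, 0.066]
[211, 219, 22, 18, 317] [221.7, 227.9] [0.493, 0.159, 0.066]
```

View pics/c4.png

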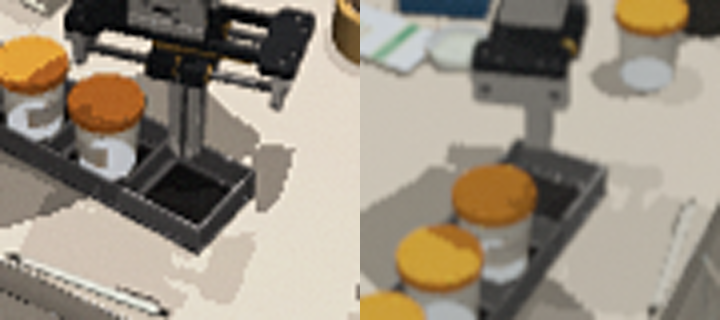

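```bash
python3 - <<'E'
import pickle; from h import *
c=pickle.load(open("v1.pkl","rb"))["scene"]
f=lambda u,v:ray(c,(235+(u-360)/6.4-.5,180+v/6.4-.5),.03)[:2]
A,B=f(698,160),f(608,252); e=(A+B)/2; t=np.array([.0075,.078]); t/=np.linalg.norm(t)
print(A,B,np.linalg.norm(A-B),e,e+.041*t)
E
```

```text
[ 0.5059546 -0.1171471] [ 0.42809456 -0.10990511] 0.07819610921767484 [ 0.46702458 -0.11352611] [ 0.47094879 -0.07271434]
```

>>> carry_out(targets=[[1,0,0,0,0,0,0],[1,0,0,0,0,0,0]])

```text
time: 9.27
tool_pos: [0.4714, -0.0709, 0.0605]
tool_rot: [[0.974, 0.227, 0.0], [0.227, -0.974, -0.0], [0.0, 0.0, -1.0]]
ft_force: [0.1, -0.5, 0.0]
gripper_width: 0.004
```

The scene view's end corners give (0.471, -0.073), within 2 mm of the fingertips. I'll hold here.

>>> carry_out(targets=[[1,0,0,0,0,0,0],[1,0,0,0,0,0,0],[1,0,0,0,0,0,0],[1,0,0,0,0,0,0],[1,0,0,0,0,0,0],[1,0,0,0,0,0,0],[1,0,0,0,0,0,0],[1,0,0,0,0,0,0],[1,0,0,0,0,0,0],[1,0,0,0,0,0,0],[1,0,0,0,0,0,0],[1,0,0,0,0,0,0],[1,0,0,0,0,0,0],[1,0,0,0,0,0,0],[1,0,0,0,0,0,0],[1,0,0,0,0,0,0],[1,0,0,0,0,0,0],[1,0,0,0,0,0,0],[1,0,0,0,0,0,0],[1,0,0,0,0,0,0]])

```text
time: 10.93
tool_pos: [0.4714, -0.0709, 0.0605]
tool_rot: [[0.974, 0.227, 0.0], [0.227, -0.974, 0.0], [0.0, -0.0, -1.0]]
ft_force: [0.2, -0.0, -0.1]
gripper_width: 0.003
```

>>> carry_out(targets=[[1,0,0,0,0,0,0],[1,0,0,0,0,0,0],[1,0,0,0,0,0,0],[1,0,0,0,0,0,0],[1,0,0,0,0,0,0],[1,0,0,0,0,0,0],[1,0,0,0,0,0,0],[1,0,0,0,0,0,0],[1,0,0,0,0,0,0],[1,0,0,0,0,0,0],[1,0,0,0,0,0,0],[1,0,0,0,0,0,0]])

```text
time: 11.93
tool_pos: [0.4714, -0.071, 0.0605]
tool_rot: [[0.974, 0.227, -0.0], [0.227, -0.974, -0.0], [-0.0, 0.0, -1.0]]
ft_force: [0.8, -0.7, 0.5]
gripper_width: 0.005
```

```bash
python3 -c "
from plant import bot
s=bot.state(); print(s['time'],s['tool_pos'],s['ft_force']); print(bot.job_done())"
```

```text
11.9333 [ 0.47137353 -0.07095403  0.06046594] [ 0.76957392 -0.69442477  0.52695909]
the job is handed in; nothing more can be done
None
```

The job is handed in, at about 12 s on the robot's clock. With the fingers shut, the arm held about 30.5 mm above the middle of the stray cup's lid for over 2.5 s. It then rose to z = 0.28 m, crossed over, and came down to about 30.5 mm above the tray's rim over the empty pocket, at the tray's -y end. It held there for over 2.5 s and finished still pointing at it.

- **Stray cup:** the three cameras put the lid's centre at about (0.453, -0.273). The fingertips were at (0.4536, -0.2722) during the hold.
- **Empty pocket:** the wrist camera, the scene camera and the line of the three tray cups put its centre at about (0.471, -0.070 to -0.073). The fingertips ended at (0.4714, -0.0710), within 2 mm of all three.
- **Nothing touched:** every wrist force I read was noise, about 1 N. The cups' measured positions did not change beyond 1–3 mm of scatter; I did not re-measure the pen pot or the bottle.
- **Disagreement:** the wrist camera placed the three tray cups about 5 mm away from the other two cameras, where its view was oblique. I didn't rely on those readings.

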